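Raise a dental model on a cam-lift viewing stand and hold it up

ROBOT

A 6-joint arm with a two-finger parallel gripper is mounted at the origin on the work surface. World frame = base frame: x ahead of the robot, y to its left, z up, the work surface at z = 0. Lengths are in mm, angles in rad, forces in N, time in s.
With the tool pointing down it reaches from about 350 to 875 mm from the base axis. Payload 4.2 kg.
Tool frame: the origin (TCP) lies midway between the tips of the shut fingers; the grasp point (between the pads) lies 19 mm behind it (arm.grip_point_offset is the distance from the TCP to the grasp point, in mm); z points along the fingers, y is the direction in which the jaws open and shut (so a half turn about z gives the same grasp; the last joint's range is limited). The gripper opens to 87 mm and grips with 3 to 60 N. Pads are 19 mm wide; open, the fingers measure 117 mm over their backs; the gripper's body (75 mm by 190 mm) begins 51 mm behind the grasp point.
Start: joints at [1.588, 0.385, 0.008, 0, -1.194, -0.259], TCP at [149.625, 606.804, 222.55] pointing down, gripper open.
Joint ranges: [-3.14, 3.14], [-1.21, 2.06], [-1.07, 1.41], [-3.16, 2.05], [-2.99, -0.16], [-3.1, 3.1]. Speed limits (rad/s): [2.79, 2.79, 3.14, 3.14, 3.14, 3.14].

INTERFACE

Orientations are given as a 3x3 rotation matrix whose columns are the frame's x, y, z axes.
In Python, from cell import arm gives the robot as it stands.
- The arm moves only by the tool arm_command, never from a script. Its argument "commands" is a list of rows, each a list of 7 numbers: the closure, from 0 (fully open) to 1 (shut), then the shift along the tool's x, y, z in mm, then the turn, a rotation vector about the tool's x, y, z in rad. In form: [[jaw, tx, ty, tz, rx, ry, rz], ...]. A call has 1 to 12 rows; each row shifts and turns the commanded pose from where the row before left it, along the tool's axes as they then stand; what a row does not reach is not made up. A row lasts 1/12 s, in which the tool goes at most 41.7 mm and 7.16 degrees, less where a joint would pass 70% of its speed; a pose out of reach is approached as far as the arm can. A call with a gripper value outside its range is refused whole. The fingers move at their own pace and stop on an object; "grip_force" is the grip in N (left out, the last holds). Time passes only in rows, so rows that do not move let the fingers close. It gives the time, the measured TCP pose, the force and the opening at its end, in the units of the state.
- arm.state(): the state, without advancing time (a new reading comes with each control period).
- arm.capture(name): name is "scene" or "top" or "wrist"; returns (picture, depth): 480x640x3 uint8, red, green, blue; 480x640 float32, mm along the optical axis (not along the pixel's ray), 0 where there is no reading.
- arm.camera_params(name): a dict with "camera_matrix" (3x3 intrinsics, pixels), "rvec" (rotation vector, rad) and "tvec" (3), from world to camera coordinates, as OpenCV has them; the wrist camera has in their place "tool_from_camera" (4x4, takes a point from camera to tool coordinates, whose origin is the TCP and whose axes are the flange's). Camera axes: x right, y down, z forward; pixel columns grow to the right and rows downward; lengths in mm; the calibration is good to about 2 mm. A picture is of the moment at which its call begins: read the wrist's pose just before it. camera_params takes no time and is no camera call.
- arm.job_done(): hands the job in, once; it reports no verdict.
Trained networks look in the newest picture that a camera, given by its name, has taken for a name from the list of things; names that differ only in an ending like _2 or _b are one class to them, and where a whole thing is asked for, a point or a joint stands for the part that bears it (a point fixed in the world has none). Each returns a list of dicts, best first, with "confidence" (0 to 1); they miss things now and then, are a little off and sometimes report something else, mostly with a low value. They report only what shows in the picture. A call takes as long as a camera call.
- arm.recognise(thing, camera): "point" ([x, y, z] in mm, in the coordinates of the camera as it stood for that picture, good to about 4 mm: the middle of the surface that is visible of it).
The state is a dict: "time_s": time; "qpos": joint angles; "qd": joint speeds; "effort": joint torques, N m; "position": TCP position; "tcp_rot": TCP orientation; "contact_force": force on the tool from outside, world axes, zero at the start; "ft_torque": the same for the moment, N m; "finger_gap": finger opening in mm.
Only numpy, scipy, OpenCV 4.12 (cv2) and the standard library are available. Lean on these libraries where they do the work, as an engineer would, in place of code of your own. Each camera call takes 0.05 s, during which the arm holds its last target. There are 200 camera calls.

TASK

Raise the dental model so that it can be inspected: slide the blue lock knob on the stand all the way to its end stop, then swing the red-handled cam lever up until it stands straight up, where the cam lifts the table highest. The lever springs back if let go, so finish while still holding it upright with the gripper fingers, the lock still fully open; do not disturb the jar, the brass bowl and the spatula lying around the stand.

Things in the scene. Friction and masses are not known exactly. Their poses are not given: they have to be found in the camera images.
- stand: Cam-lift stand fixed to the bench; grey base plate 210 x 160 x 12 mm. Origin on the bench; x from the stand's front (robot side) to its back, y to its left, z up; offsets elsewhere are in this frame. A grey bridge 96 mm high in front (x -50 to -20, y -45 to 73 mm) carries the lock. Behind it the lift table (x 2 to 102, y -40 to 40 mm) carries the dental model, top 139 mm high, 150 when lifted.
- lock_slide (a joint): Lock slide, m: 0 = locked, 0.050 = at its end stop (open). Moves along the stand's +y, away from the lever. A steel bolt 16 mm wide, 96 to 106 mm above the bench, with a blue knob; its tongue lies over the lever arm and blocks it until the slide has moved about 40 mm. Starts in its first 12 mm; about 2 N of friction; stays where left.
- lock_grip (a point): Middle of the blue upright round knob on the lock slide: knob 18 mm in diameter, from 120 to 156 mm above the bench (this point 138 mm above it), at stand x = -35 mm, y = -20 mm + slide value. Free on all sides above 108 mm except for the dental model 45 mm behind it.
- cam_lever (a joint): Angle of the cam lever (steel arm 12 x 10 mm at stand y -65 to -55 mm, red handle), rad: 0 = down on its rest, leaning to the stand's front, 1.25 rad from upright; 1.25 = straight up, highest lift; beyond it the table sinks again, stop at 1.85. Turns about the stand's y axis through point axle, the handle going up, then back (+x). A spring pulls it to 0: about 2 to 3 N at the handle.
- axle (a point): Point on the lever's turning axis, 65 mm above the bench, at stand x = 30 mm, y = -60 mm (in the plane of the lever arm).
- lever_grip (a point): Middle of the free part of the lever's red handle: a round bar 16 mm thick, 80 mm long, along the stand's y axis (y -135 to -55 mm), 110 mm from the turning axis. This point is at y = -102 mm; at rest x = -74 mm, 100 mm above the bench; lever upright: x = 30 mm, 175 mm high. Free on all sides once the lock is open.
- table_top (a point): Centre of the upper face of the lift table, 104 mm above the bench at rest, 115 mm (flush with the tops of the two steel guide posts at the back) at the highest lift.
- wax_jar: Bystander: loose amber jar with white cap, 56 mm in diameter, 65 mm high, origin under its centre. Not to be disturbed.
- brass_bowl: Bystander: loose brass bowl, 72 mm in diameter, 30 mm high, origin under its centre. Not to be disturbed.
- wax_spatula: Bystander: loose spatula with dark wooden handle, 160 mm long, lying flat along its own x axis. Not to be disturbed.

How it is judged (in metres and radians):
On the way, in this order (a step that is already met when the one before it is completed fails the run):
1. the lock slide is at its end stop while the lever is still down (value of joint lock_slide above 0.046 m and value of joint cam_lever below 0.4 rad), for 0.1 s.
2. the lever is brought upright by the fingers (value of joint cam_lever between 1.1 and 1.4 rad and contact force between the fingers and cam_lever above 0.8 N), for 0.2 s.
At the end, for the whole second after the job is handed in: The lock slide is within 4 mm of its end stop, the cam lever stands within 0.15 rad of upright (joint 1.10 to 1.40) with the lift table top at least 113 mm above the bench, at rest (under 0.05 rad/s), and the gripper fingers still hold or press on it with more than 0.8 N (all of step 2 and value of joint lock_slide above 0.046 m and height (world z) of table_top above 0.113 m and velocity of joint cam_lever between -0.05 and 0.05 rad/s); the arm keeps its last pose, push and grip.
It fails at once if the wax jar is disturbed (moved more than 30 mm) (distance of wax_jar from where it was at the start of the episode above 0.03 m).
It fails at once if the brass bowl is disturbed (moved more than 30 mm) (distance of brass_bowl from where it was at the start of the episode above 0.03 m).
It fails at once if the wax spatula is disturbed (moved more than 30 mm) (distance of wax_spatula from where it was at the start of the episode above 0.03 m).
It also fails if it takes over 45 s, if anything falls off the work surface, if the arm or the gripper's body presses on something with over 40 N, if the wrist force passes 120 N, or if a joint passes its speed limit or range.

## Working session

There is one attempt and no reset: what is moved stays moved. The work goes in short steps, Python scripts to look and compute and a tool call to move; the robot and the scene stay as the last step left them, time stands still between calls to the robot, and variables do not carry over. Pictures are saved under pics/ and viewed, about 8 in all and at most 12, crops included, and the job is handed in when it is done.

Besides the shell and the picture viewer there is one more tool, called after ">>>" by a JSON object that holds its "method" and its "body", one argument or row to a line. arm_command: Moves the arm, as the interface text tells. Its arguments: {"type":"object","properties":{"commands":{"type":"array"},"grip_force":{"type":"number"}},"required":["commands"]}

```bash
mkdir -p pics; cat > h.py <<'E'
from cell import arm
import numpy as np, cv2
def cam2w(name):
    p=arm.camera_params(name)
    if name=="wrist":
        s=arm.state();T=np.eye(4);T[:3,:3]=s["tcp_rot"];T[:3,3]=s["position"]
        return T@np.array(p["tool_from_camera"]),np.array(p["camera_matrix"])
    R=cv2.Rodrigues(np.array(p["rvec"],float))[0];t=np.array(p["tvec"],float).ravel()
    T=np.eye(4);T[:3,:3]=R.T;T[:3,3]=-R.T@t
    return T,np.array(p["camera_matrix"])
def cloud(name):
    T,K=cam2w(name);im,d=arm.capture(name)
    v,u=np.mgrid[:480,:640]
    P=np.stack([(u-K[0,2])/K[0,0]*d,(v-K[1,2])/K[1,1]*d,d],-1)
    W=P@T[:3,:3].T+T[:3,3]; W[d==0]=np.nan
    return im,W,T
def save(n,im): cv2.imwrite("pics/"+n,cv2.cvtColor(im,cv2.COLOR_RGB2BGR))
E
python3 - <<'E'
from h import *
for c in ("scene","top"):
    im,W,T=cloud(c);save(c+"1.png",im);np.save(c+".npy",W)
    for t in ("stand","lock_grip","lever_grip","table_top","wax_jar","brass_bowl","wax_spatula"):
        for r in arm.recognise(t,c)[:2]:
            print(c,t,round(r["confidence"],2),np.round(T[:3,:3]@r["point"]+T[:3,3]))
s=arm.state();print(s["position"],s["tcp_rot"],s["time_s"])
E
```

```text
scene stand 0.58 [620.  44.  72.]
scene lock_grip 0.59 [547.  58. 106.]
scene lever_grip 0.8 [517.  12.  97.]
scene table_top 0.64 [641.  51. 109.]
scene wax_jar 0.97 [655. 247.  48.]
scene brass_bowl 0.82 [ 693. -134.   16.]
scene wax_spatula 0.8 [ 543. -165.    3.]
top stand 0.82 [590.  72.  86.]
top lock_grip 0.75 [538.  50. 105.]
top lever_grip 0.61 [505.  17. 105.]
top table_top 0.78 [631.  67. 102.]
top wax_jar 0.71 [646. 263.  64.]
top brass_bowl 0.69 [ 695. -138.   18.]
top wax_spatula 0.96 [ 533. -164.    3.]
[149.65315752 606.79472222 222.58649485] [[ 9.70897878e-01 -2.39493863e-01  9.34705349e-06]
 [-2.39493863e-01 -9.70897877e-01  5.17738647e-05]
 [-3.32448844e-06 -5.25056973e-05 -9.99999999e-01]] 0.8
```

View pics/scene1.png

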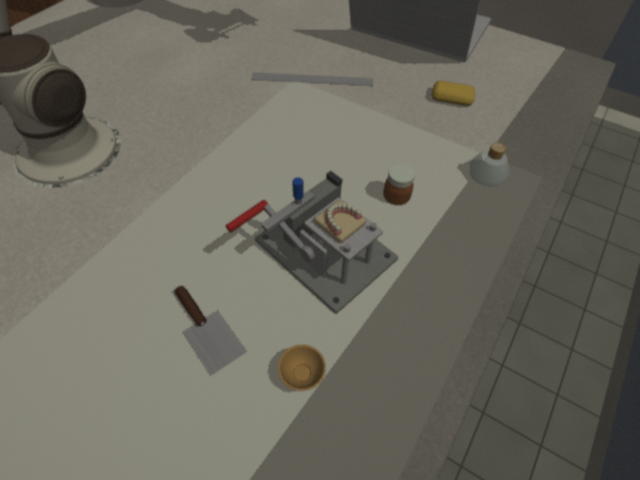

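View pics/top1.png

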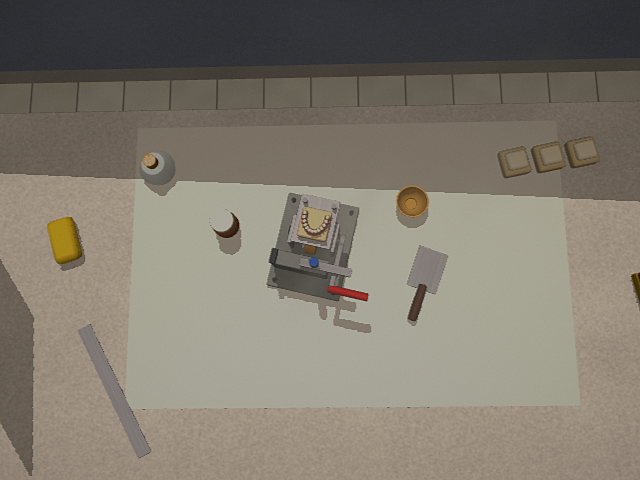

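Scene view: the stand is slightly yawed, with the red handle at (247,216) and the blue knob at (298,188). In the top view the handle runs (330,290)–(367,297) and the knob is at (313,263). The jar, bowl and spatula are all well clear. Next I'll fit the stand pose from colour and depth.

```bash
python3 - <<'E'
from h import *
for c in ("top","scene"):
    im=cv2.imread(f"pics/{c}1.png");W=np.load(c+".npy");h=cv2.cvtColor(im,cv2.COLOR_BGR2HSV)
    near=(abs(W[...,0]-590)<180)&(abs(W[...,1]-50)<170)
    red=near&((h[...,0]<6)|(h[...,0]>174))&(h[...,1]>180)&(W[...,2]>70)&(W[...,2]<125)
    blue=near&(abs(h[...,0]-115)<12)&(h[...,1]>150)
    for n,m in(("red",red),("blue",blue)):
        p=W[m];p=p[~np.isnan(p[:,0])]
        u,s,v=np.linalg.svd((p-p.mean(0))[:,:2],full_matrices=False)
        a=v[0]*np.sign(v[0][1]);pr=(p[:,:2]-p.mean(0)[:2])@a
        print(c,n,len(p),"med",np.median(p,0).round(1),"min",p.min(0).round(),"max",p.max(0).round(),"dir yaw",np.arctan2(-a[0],a[1]).round(3),"ext",np.percentile(pr,[1,99]).round(1))
    pl=near&(W[...,2]>7)&(W[...,2]<18)&(abs(W[...,0]-600)<150)&(abs(W[...,1]-60)<125)&(h[...,1]<60)
    n,l,st,ce=cv2.connectedComponentsWithStats(pl.astype(np.uint8))
    p=W[pl][:,:2].astype(np.float32);print(c,"plate",len(p),cv2.minAreaRect(p), "z",np.median(W[pl][:,2]))
E
```

```text
top red 263 med [491.6   0.  105.4] min [477. -35. 100.] max [506.  39. 113.] dir yaw -0.255 ext [-36.1  38.8]<stdin>:9: RuntimeWarning: Mean of empty slice.
  ret = um.true_divide(
Traceback (most recent call last):
IndexError: index 0 is out of bounds for axis 0 with size 0
```

```bash
python3 - <<'E'
from h import *
im=cv2.imread("pics/top1.png");W=np.load("top.npy");h=cv2.cvtColor(im,cv2.COLOR_BGR2HSV)
print(h[262,308:319],W[258:268:2,313].round())
for c in ("top","scene"):
    im=cv2.imread(f"pics/{c}1.png");W=np.load(c+".npy");h=cv2.cvtColor(im,cv2.COLOR_BGR2HSV)
    near=(abs(W[...,0]-590)<180)&(abs(W[...,1]-50)<170)
    red=near&((h[...,0]<6)|(h[...,0]>174))&(h[...,1]>180)&(W[...,2]>70)&(W[...,2]<125)
    b=(h[...,0]>105)&(h[...,0]<130)&(h[...,1]>140)&(h[...,2]>60);vv,uu=np.where(b)
    print(c,"blue px",len(uu),np.median(uu),np.median(vv),"min",uu.min(),vv.min(),"max",uu.max(),vv.max())
    K=np.array(arm.camera_params(c)["camera_matrix"]);T,_=cam2w(c)
    def ray(u,v,z):
        d=T[:3,:3]@np.linalg.inv(K)@[u,v,1];return (T[:3,3]+d*(z-T[2,3])/d[2]).round(1)
    print(" knob px->z156,z138",ray(np.median(uu),np.median(vv),156),ray(np.median(uu),np.median(vv),138), W[b].round()[::8])
    p=W[red];a=np.polyfit(p[:,1],p[:,0],1);print(" red",np.median(p,0).round(1),p.min(0).round(),p.max(0).round(),"slope dx/dy",a)
    pl=near&(W[...,2]>7)&(W[...,2]<18)&(abs(W[...,0]-600)<150)&(abs(W[...,1]-60)<125)&(h[...,1]<60)
    pl=cv2.morphologyEx(pl.astype(np.uint8),cv2.MORPH_OPEN,np.ones((3,3)))>0
    p=W[pl][:,:2].astype(np.float32);print(" plate",len(p),cv2.minAreaRect(p))
E
```

```text
[[ 14  34 113]
 [114 123 126]
 [110 179 137]
 [111 166 135]
 [111 154 134]
 [111 150 133]
 [113 144 135]
 [111 150 134]
 [112 143 139]
 [112 143 123]
 [114  53  97]] [[555.  68. 157.]
 [552.  69. 152.]
 [547.  68. 156.]
 [544.  69. 154.]
 [540.  69. 151.]]
top blue px 53 313.0 261.0 min 310 258 max 317 265
 knob px->z156,z138 [549.3  68.4 156. ] [551.6  69.1 138. ] [[555.  72. 154.]
 [554.  68. 153.]
 [551.  67. 156.]
 [550.  67. 154.]
 [547.  66. 158.]
 [545.  67. 156.]
 [543.  65. 157.]]
 red [491.6   0.  105.4] [477. -35. 100.] [506.  39. 113.] slope dx/dy [2.51454476e-01 4.91855129e+02]
 plate 2842 ((601.5291137695312, 74.61209106445312), (159.6718292236328, 209.5628662109375), 76.50527954101562)
scene blue px 118 298.0 186.0 min 294 179 max 301 198
 knob px->z156,z138 [557.3  58.7 156. ] [547.6  72.6 138. ] [[544.  70. 155.]
 [546.  70. 153.]
 [547.  68. 154.]
 [547.  68. 151.]
 [550.  64. 154.]
 [551.  62. 154.]
 [552.  61. 154.]
 [555.  62. 152.]
 [557.  67. 147.]
 [556.  63. 144.]
 [553.  61. 140.]
 [557.  65. 136.]
 [555.  64. 132.]
 [553.  61. 128.]
 [557.  64. 125.]]
 red [495.5  -1.5 104.1] [484. -37. 100.] [506.  38. 108.] slope dx/dy [2.22675021e-01 4.95647896e+02]
 plate 4142 ((602.7984619140625, 73.38336181640625), (160.46420288085938, 209.33787536621094), 76.50636291503906)
```

Plate fit: 160x210 mm, as specified. The stand's yaw is -0.236 rad, so the tool x axis is already along stand +x and tool y along stand -y. From handle and knob together the origin is about (588,77), and the lock is at about 3 mm. Now moving over the knob.

>>> {"method": "arm_command", "body": {
  "commands": [
    [0, 26, 21.5, 0, 0, 0, 0],
    [0, 26, 21.5, 0, 0, 0, 0],
    [0, 26, 21.5, 0, 0, 0, 0],
    [0, 26, 21.5, 0, 0, 0, 0],
    [0, 26, 21.5, 0, 0, 0, 0],
    [0, 26, 21.5, 0, 0, 0, 0],
    [0, 26, 21.5, 0, 0, 0, 0],
    [0, 26, 21.5, 0, 0, 0, 0],
    [0, 26, 21.5, 0, 0, 0, 0],
    [0, 26, 21.5, 0, 0, 0, 0]
  ]
}}

```text
time_s: 1.63
position: [351.3, 334.4, 222.9]
tcp_rot: [[0.971, -0.239, 0.0], [-0.239, -0.971, 0.001], [0.0, -0.001, -1.0]]
contact_force: [0.1, 0.6, 0.7]
finger_gap: 87.0
```

>>> {"method": "arm_command", "body": {
  "commands": [
    [0, 26, 21.5, 0, 0, 0, 0],
    [0, 26, 21.5, 0, 0, 0, 0],
    [0, 26, 21.5, 0, 0, 0, 0],
    [0, 26, 21.5, 0, 0, 0, 0],
    [0, 26, 21.5, 0, 0, 0, 0],
    [0, 26, 21.5, 0, 0, 0, 0],
    [0, 22, 21.5, 0, 0, 0, 0],
    [0, 22, 21.5, 0, 0, 0, 0],
    [0, 10, 11, 0, 0, 0, 0],
    [0, 0, 0, 0, 0, 0, 0]
  ]
}}

```text
time_s: 2.47
position: [511.7, 105.5, 222.4]
tcp_rot: [[0.97, -0.243, -0.0], [-0.243, -0.97, -0.001], [0.0, 0.001, -1.0]]
contact_force: [-0.1, 0.1, -0.2]
finger_gap: 87.2
```

```bash
cat >> h.py <<'E'
O=np.array([588,77,0.]);Y=-0.2356;RS=np.array([[np.cos(Y),-np.sin(Y),0],[np.sin(Y),np.cos(Y),0],[0,0,1]])
def st(): 
    s=arm.state();print("t",round(s["time_s"],2),"tcp",np.round(s["position"],1),"stand",((s["position"]-O)@RS).round(1),"F stand",(np.array(s["contact_force"])@RS).round(1),"gap",round(s["finger_gap"],1));return s
E
python3 - <<'E'
from h import *
s=st();print(s["tcp_rot"].round(3))
im,W,T=cloud("wrist");save("w1.png",im);np.save("w1.npy",W)
for t in ("lock_grip","lever_grip","table_top"):
    for r in arm.recognise(t,"wrist")[:1]:
        p=T[:3,:3]@r["point"]+T[:3,3];print(t,round(r["confidence"],2),p.round(),((p-O)@RS).round())
h=cv2.cvtColor(im,cv2.COLOR_RGB2HSV)
S=(W-O)@RS
b=(h[...,0]>105)&(h[...,0]<130)&(h[...,1]>140)&(h[...,2]>60)&(S[...,2]>115)
r=((h[...,0]<6)|(h[...,0]>174))&(h[...,1]>180)&(abs(S[...,2]-105)<15)
for n,m in (("blue",b),("red",r)):
    if m.sum(): print(n,m.sum(),np.median(S[m],0).round(1),np.percentile(S[m],1,0).round(1),np.percentile(S[m],99,0).round(1))
E
```

```text
t 2.47 tcp [511.7 105.5 222.4] stand [-80.8   9.9 222.4] F stand [-0.1  0.  -0.2] gap 87.2
[[ 0.97  -0.243 -0.   ]
 [-0.243 -0.97  -0.001]
 [ 0.     0.001 -1.   ]]
lock_grip 0.79 [545.  49. 105.] [-36. -37. 105.]
lever_grip 0.69 [514.  21.  97.] [-59. -72.  97.]
table_top 0.89 [618.  72. 120.] [ 31.   2. 120.]
blue 956 [-37.2 -16.2 155.4] [-46.1 -25.  126. ] [-29.5  -8.8 157.2]
red 2710 [-76.3 -93.8 105.9] [ -84.6 -132.4   99.2] [-69.9 -54.8 108.3]
```

View pics/w1.png

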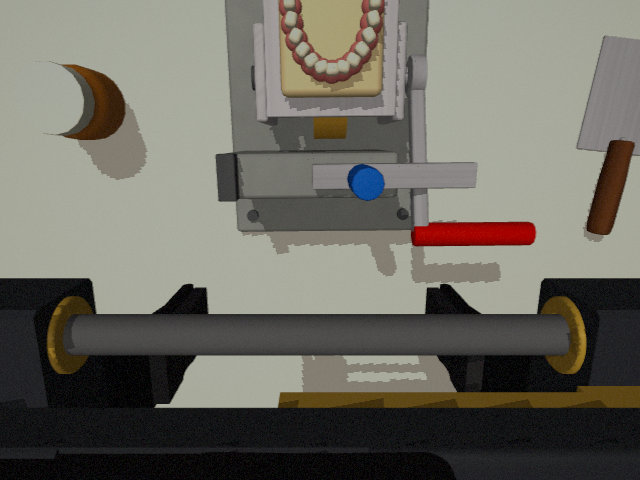

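The wrist view shows the knob at (366,182), stand (-36.5,-16.5), and the handle from y -132 to -55 at x about -76. Both agree with the model within 2 mm. I'll align, descend and grip the knob.

>>> {"method": "arm_command", "body": {
  "commands": [
    [0, 22, 13, 0, 0, 0, 0],
    [0, 22, 13, 0, 0, 0, 0],
    [0, 0, 0, 25, 0, 0, 0],
    [0, 0, 0, 25, 0, 0, 0],
    [0, 0, 0, 25, 0, 0, 0],
    [0, 0, 0, 20, 0, 0, 0],
    [0, 0, 0, 6, 0, 0, 0],
    [0, 0, 0, 0, 0, 0, 0],
    [0.5, 0, 0, 0, 0, 0, 0],
    [1, 0, 0, 0, 0, 0, 0],
    [1, 0, 0, 0, 0, 0, 0],
    [1, 0, 0, 0, 0, 0, 0]
  ],
  "grip_force": 8
}}

```text
time_s: 3.67
position: [547.8, 72.4, 122.9]
tcp_rot: [[0.971, -0.239, 0.002], [-0.239, -0.971, 0.001], [0.002, -0.002, -1.0]]
contact_force: [0.4, -0.4, -0.5]
finger_gap: 68.1
```

>>> {"method": "arm_command", "body": {
  "commands": [
    [1, 0, 0, 0, 0, 0, 0],
    [1, 0, 0, 0, 0, 0, 0],
    [1, 0, 0, 0, 0, 0, 0],
    [1, 0, 0, 0, 0, 0, 0]
  ]
}}

```text
time_s: 4.0
position: [547.2, 72.0, 121.7]
tcp_rot: [[0.971, -0.24, 0.0], [-0.24, -0.971, 0.0], [0.0, -0.0, -1.0]]
contact_force: [-0.4, -0.4, -0.1]
finger_gap: 42.0
```

```bash
python3 -c "
from h import *
st()"
```

```text
t 4.0 tcp [547.2  72.  121.7] stand [-38.5 -14.4 121.7] F stand [-0.3 -0.4 -0.1] gap 42.0
```

>>> {"method": "arm_command", "body": {
  "commands": [
    [1, 0, 0, 0, 0, 0, 0],
    [1, 0, 0, 0, 0, 0, 0],
    [1, 0, 0, 0, 0, 0, 0],
    [1, 0, 0, 0, 0, 0, 0],
    [1, 0, 0, 0, 0, 0, 0],
    [1, 0, 0, 0, 0, 0, 0]
  ],
  "grip_force": 12
}}

```text
time_s: 4.5
position: [547.0, 71.7, 121.5]
tcp_rot: [[0.971, -0.24, -0.0], [-0.24, -0.971, -0.001], [-0.0, 0.001, -1.0]]
contact_force: [-0.9, -2.4, 0.2]
finger_gap: 17.3
```

```bash
python3 -c "
from h import *
st()"
```

```text
t 4.5 tcp [547.   71.7 121.5] stand [-38.6 -14.8 121.5] F stand [-0.3 -2.6  0.2] gap 17.3
```

Gripped (gap 17.3). Pushing toward +y.

>>> {"method": "arm_command", "body": {
  "commands": [
    [1, 0, -6, 0, 0, 0, 0],
    [1, 0, -8, 0, 0, 0, 0],
    [1, 0, -8, 0, 0, 0, 0],
    [1, 0, -8, 0, 0, 0, 0],
    [1, 0, -6, 0, 0, 0, 0],
    [1, 0, -4, 0, 0, 0, 0],
    [1, 0, -2, 0, 0, 0, 0],
    [1, 0, 0, 0, 0, 0, 0],
    [1, 0, 0, 0, 0, 0, 0]
  ]
}}

```text
time_s: 5.25
position: [557.3, 113.9, 121.5]
tcp_rot: [[0.971, -0.239, 0.001], [-0.239, -0.971, 0.002], [0.0, -0.002, -1.0]]
contact_force: [-2.1, 2.3, 0.3]
finger_gap: 17.4
```

>>> {"method": "arm_command", "body": {
  "commands": [
    [1, 0, -2, 0, 0, 0, 0],
    [1, 0, -1, 0, 0, 0, 0],
    [1, 0, 0, 0, 0, 0, 0],
    [1, 0, 0, 0, 0, 0, 0]
  ]
}}

```text
time_s: 5.58
position: [557.5, 115.3, 121.5]
tcp_rot: [[0.971, -0.24, -0.001], [-0.24, -0.971, -0.001], [-0.001, 0.001, -1.0]]
contact_force: [-2.2, -1.5, 1.1]
finger_gap: 17.7
```

```bash
python3 -c "
from h import *
st()"
```

```text
t 5.58 tcp [557.5 115.3 121.5] stand [-38.6  30.1 121.5] F stand [-1.8 -2.   1.1] gap 17.7
```

>>> {"method": "arm_command", "body": {
  "commands": [
    [1, 0, -2, 0, 0, 0, 0],
    [1, 0, -1, 0, 0, 0, 0],
    [1, 0, 0, 0, 0, 0, 0],
    [1, 0, 0, 0, 0, 0, 0]
  ]
}}

```text
time_s: 5.92
position: [557.5, 115.5, 121.5]
tcp_rot: [[0.971, -0.24, -0.004], [-0.24, -0.971, -0.005], [-0.002, 0.006, -1.0]]
contact_force: [-2.3, -9.9, 3.1]
finger_gap: 17.7
```

```bash
python3 -c "
from h import *
st()"
```

```text
t 5.92 tcp [557.5 115.5 121.5] stand [-38.6  30.4 121.5] F stand [  0.1 -10.2   3.1] gap 17.7
```

>>> {"method": "arm_command", "body": {
  "commands": [
    [1, 0, -2, 0, 0, 0, 0],
    [1, 0, -1, 0, 0, 0, 0],
    [1, 0, 0, 0, 0, 0, 0],
    [1, 0, 0, 0, 0, 0, 0]
  ]
}}

```text
time_s: 6.25
position: [557.4, 115.7, 121.4]
tcp_rot: [[0.971, -0.24, -0.007], [-0.24, -0.971, -0.009], [-0.004, 0.011, -1.0]]
contact_force: [-1.0, -17.3, 3.7]
finger_gap: 18.0
```

```bash
python3 -c "
from h import *
st()"
```

```text
t 6.25 tcp [557.4 115.7 121.4] stand [-38.8  30.5 121.4] F stand [  3.  -17.    3.7] gap 18.0
```

The end stop is reached: 17 N with no more motion, and 45 mm travelled. I'll relieve the push, open and rise.

>>> {"method": "arm_command", "body": {
  "commands": [
    [1, 0, 3, 0, 0, 0, 0],
    [1, 0, 2.5, 0, 0, 0, 0],
    [1, 0, 0, 0, 0, 0, 0],
    [0, 0, 0, 0, 0, 0, 0],
    [0, 0, 0, 0, 0, 0, 0],
    [0, 0, 0, 0, 0, 0, 0],
    [0, 0, 0, 0, 0, 0, 0],
    [0, 0, 0, -15, 0, 0, 0],
    [0, 0, 0, -25, 0, 0, 0],
    [0, 0, 0, -25, 0, 0, 0],
    [0, 0, 0, -25, 0, 0, 0],
    [0, 0, 0, -20, 0, 0, 0]
  ]
}}

```text
time_s: 7.25
position: [559.0, 117.0, 233.9]
tcp_rot: [[0.971, -0.239, 0.003], [-0.239, -0.971, 0.001], [0.003, -0.002, -1.0]]
contact_force: [0.0, 0.1, -0.6]
finger_gap: 69.6
```

```bash
python3 -c "
from h import *
s=st();print(np.round(s['qpos'],2))
im,W,T=cloud('wrist');save('w2.png',im)
h=cv2.cvtColor(im,cv2.COLOR_RGB2HSV);S=(W-O)@RS
b=(h[...,0]>105)&(h[...,0]<130)&(h[...,1]>140)&(h[...,2]>60)&(S[...,2]>115)
r=((h[...,0]<6)|(h[...,0]>174))&(h[...,1]>180)&(abs(S[...,2]-105)<15)
for n,m in (('blue',b),('red',r)):
    if m.sum(): print(n,m.sum(),np.median(S[m],0).round(1),np.percentile(S[m],1,0).round(1),np.percentile(S[m],99,0).round(1))
"
```

```text
t 7.25 tcp [559.  117.  233.9] stand [-37.5  32.1 233.9] F stand [ 0.   0.1 -0.6] gap 69.6
[ 0.49  0.28 -0.11  0.   -1.17  0.84]
blue 915 [-34.8  30.5 155.2] [-45.7  22.4 124.2] [-29.2  38.6 156.9]
red 1245 [-75.5 -75.8 105.8] [-83.5 -96.7  98.8] [-69.8 -54.6 108.2]
```

View pics/w2.png

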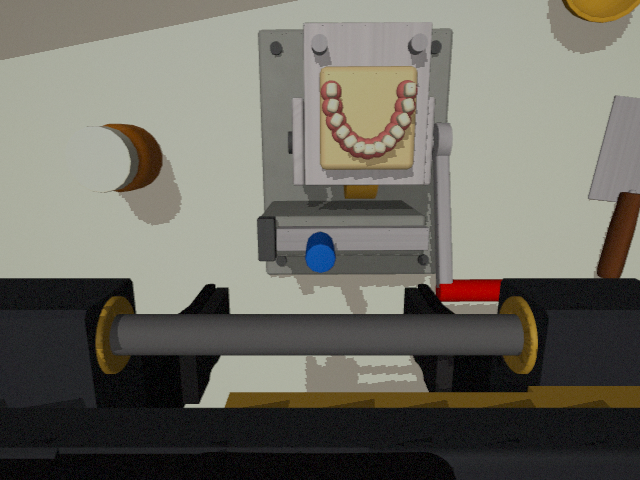

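The wrist view shows the bolt against the black stop and the knob at y=30.5, so the lock is fully open. Next: translate over the handle and turn 90° so the jaws straddle it.

>>> {"method": "arm_command", "body": {
  "commands": [
    [0, -8, 27, 0, 0, 0, 0],
    [0, -8, 27, 0, 0, 0, 0],
    [0, -8, 27, 0, 0, 0, 0],
    [0, -8, 27, 0, 0, 0, 0],
    [0, -6, 25, 0, 0, 0, 0],
    [0, 0, 0, 0, 0, 0, 0.12],
    [0, 0, 0, 0, 0, 0, 0.12],
    [0, 0, 0, 0, 0, 0, 0.12],
    [0, 0, 0, 0, 0, 0, 0.12],
    [0, 0, 0, 0, 0, 0, 0.12],
    [0, 0, 0, 0, 0, 0, 0.12],
    [0, 0, 0, 0, 0, 0, 0.12]
  ]
}}

```text
time_s: 8.3
position: [489.8, -3.3, 231.6]
tcp_rot: [[0.465, -0.885, 0.001], [-0.885, -0.465, 0.001], [0.0, -0.001, -1.0]]
contact_force: [0.7, -0.1, -0.4]
finger_gap: 86.8
```

>>> {"method": "arm_command", "body": {
  "commands": [
    [0, 0, 0, 0, 0, 0, 0.12],
    [0, 0, 0, 0, 0, 0, 0.12],
    [0, 0, 0, 0, 0, 0, 0.12],
    [0, 0, 0, 0, 0, 0, 0.12],
    [0, 0, 0, 0, 0, 0, 0.12],
    [0, 0, 0, 0, 0, 0, 0.12],
    [0, 0, 0, 0, 0, 0, 0],
    [0, 0, 0, 0, 0, 0, 0]
  ]
}}

```text
time_s: 8.97
position: [489.6, -3.4, 231.6]
tcp_rot: [[-0.226, -0.974, 0.001], [-0.974, 0.226, 0.0], [-0.0, -0.001, -1.0]]
contact_force: [-0.4, -0.0, 0.1]
finger_gap: 87.5
```

```bash
python3 -c "
from h import *
s=st();print(np.round(s['qpos'],2),(RS.T@s['tcp_rot']).round(3))
im,W,T=cloud('wrist');save('w3.png',im)
h=cv2.cvtColor(im,cv2.COLOR_RGB2HSV);S=(W-O)@RS
r=((h[...,0]<6)|(h[...,0]>174))&(h[...,1]>180)&(abs(S[...,2]-105)<15)
print(r.sum(),np.median(S[r],0).round(1),np.percentile(S[r],1,0).round(1),np.percentile(S[r],99,0).round(1))
"
```

```text
t 8.97 tcp [489.6  -3.4 231.6] stand [ -76.9 -101.2  231.6] F stand [-0.4 -0.1  0.1] gap 87.5
[ 0.33  0.15 -0.3  -0.   -1.13 -0.55] [[ 0.008 -1.     0.001]
 [-1.    -0.008  0.   ]
 [-0.    -0.001 -1.   ]]
2360 [-77.7 -97.6 106. ] [ -84.8 -134.4  101. ] [-70.6 -56.4 108.2]
```

Well aligned (TCP x -76.9, handle about -77). Descending to grasp the handle.

>>> {"method": "arm_command", "body": {
  "commands": [
    [0, 0, 0, 20, 0, 0, 0],
    [0, 0, 0, 25, 0, 0, 0],
    [0, 0, 0, 25, 0, 0, 0],
    [0, 0, 0, 25, 0, 0, 0],
    [0, 0, 0, 25, 0, 0, 0],
    [0, 0, 0, 20, 0, 0, 0],
    [0, 0, 0, 10, 0, 0, 0],
    [0, 0, 0, 0, 0, 0, 0],
    [1, 0, 0, 0, 0, 0, 0],
    [1, 0, 0, 0, 0, 0, 0],
    [1, 0, 0, 0, 0, 0, 0],
    [1, 0, 0, 0, 0, 0, 0]
  ],
  "grip_force": 15
}}

```text
time_s: 10.02
position: [490.0, -3.5, 82.6]
tcp_rot: [[-0.228, -0.974, 0.002], [-0.974, 0.228, 0.001], [-0.001, -0.002, -1.0]]
contact_force: [0.2, 0.7, -0.3]
finger_gap: 68.1
```

>>> {"method": "arm_command", "body": {
  "commands": [
    [1, 0, 0, 0, 0, 0, 0],
    [1, 0, 0, 0, 0, 0, 0],
    [1, 0, 0, 0, 0, 0, 0],
    [1, 0, 0, 0, 0, 0, 0],
    [1, 0, 0, 0, 0, 0, 0],
    [1, 0, 0, 0, 0, 0, 0],
    [1, 0, 0, 0, 0, 0, 0],
    [1, 0, 0, 0, 0, 0, 0],
    [1, 0, 0, 0, 0, 0, 0],
    [1, 0, 0, 0, 0, 0, 0]
  ]
}}

```text
time_s: 10.85
position: [489.6, -3.8, 81.5]
tcp_rot: [[-0.229, -0.973, 0.0], [-0.973, 0.229, -0.0], [-0.0, -0.0, -1.0]]
contact_force: [1.0, -0.9, -1.3]
finger_gap: 15.4
```

```bash
python3 -c "
from h import *
s=st()
g=np.array([s['position'][i] for i in range(3)]);S0=(g-O)@RS
# handle arc increments (tool axes): tool x=-stand y, tool y=-stand x, tool z=-z
a=np.linspace(0,1.25,14);x=-110*np.sin(1.25-a);z=110*np.cos(1.25-a)
for i in range(13): print((-(x[i+1]-x[i])).round(1),(-(z[i+1]-z[i])).round(1))
"
```

```text
t 10.85 tcp [489.6  -3.8  81.5] stand [ -76.9 -101.6   81.5] F stand [ 1.2 -0.7 -1.3] gap 15.4
-3.8 -9.9
-4.7 -9.5
-5.6 -9.0
-6.5 -8.4
-7.2 -7.7
-7.9 -7.0
-8.6 -6.2
-9.1 -5.3
-9.6 -4.4
-10.0 -3.5
-10.3 -2.5
-10.5 -1.5
-10.6 -0.5
```

Gripped (gap 15.4). Following the arc.

>>> {"method": "arm_command", "body": {
  "commands": [
    [1, 0, -3.8, -9.9, 0, 0, 0],
    [1, 0, -4.7, -9.5, 0, 0, 0],
    [1, 0, -5.6, -9.0, 0, 0, 0],
    [1, 0, -6.5, -8.4, 0, 0, 0],
    [1, 0, -7.2, -7.7, 0, 0, 0],
    [1, 0, 0, 0, 0, 0, 0],
    [1, 0, 0, 0, 0, 0, 0]
  ]
}}

```text
time_s: 11.43
position: [513.1, -9.8, 125.4]
tcp_rot: [[-0.23, -0.973, -0.007], [-0.973, 0.23, 0.001], [0.001, 0.007, -1.0]]
contact_force: [-7.9, 4.7, 3.8]
finger_gap: 15.7
```

```bash
python3 -c "
from h import *
st()"
```

```text
t 11.43 tcp [513.1  -9.8 125.4] stand [ -52.6 -101.9  125.4] F stand [-8.8  2.7  3.8] gap 15.7
```

>>> {"method": "arm_command", "body": {
  "commands": [
    [1, 0, -7.9, -7, 0, 0, 0],
    [1, 0, -8.6, -6.2, 0, 0, 0],
    [1, 0, -9.1, -5.3, 0, 0, 0],
    [1, 0, -9.6, -4.4, 0, 0, 0],
    [1, 0, 0, 0, 0, 0, 0],
    [1, 0, 0, 0, 0, 0, 0]
  ]
}}

```text
time_s: 11.93
position: [548.4, -18.7, 150.5]
tcp_rot: [[-0.229, -0.973, -0.005], [-0.973, 0.229, -0.001], [0.002, 0.005, -1.0]]
contact_force: [-7.9, 1.5, 10.8]
finger_gap: 15.2
```

```bash
python3 -c "
from h import *
st()"
```

```text
t 11.93 tcp [548.4 -18.7 150.5] stand [ -16.1 -102.3  150.5] F stand [-8.  -0.4 10.8] gap 15.2
```

>>> {"method": "arm_command", "body": {
  "commands": [
    [1, 0, -10, -3.5, 0, 0, 0],
    [1, 0, -10.3, -2.5, 0, 0, 0],
    [1, 0, -10.5, -1.5, 0, 0, 0],
    [1, 0, -10.6, -0.5, 0, 0, 0],
    [1, 0, 0, 0, 0, 0, 0],
    [1, 0, 0, 0, 0, 0, 0]
  ]
}}

```text
time_s: 12.43
position: [590.0, -28.5, 157.1]
tcp_rot: [[-0.229, -0.973, -0.002], [-0.973, 0.229, -0.001], [0.002, 0.002, -1.0]]
contact_force: [-3.5, -3.0, 4.6]
finger_gap: 15.5
```

```bash
python3 - <<'E'
from h import *
st()
for c in ("scene","top"):
    im,W,T=cloud(c);save(c+"2.png",im);np.save(c+"2.npy",W)
    h=cv2.cvtColor(im,cv2.COLOR_RGB2HSV);S=(W-O)@RS
    r=((h[...,0]<6)|(h[...,0]>174))&(h[...,1]>180)&(abs(S[...,2]-170)<30)&(abs(S[...,0])<90)&(S[...,1]<-50)
    b=(h[...,0]>105)&(h[...,0]<130)&(h[...,1]>140)&(S[...,2]>115)
    for m in(r,b):
        if m.sum():print(c,m.sum(),np.median(S[m],0).round(1),np.percentile(S[m],2,0).round(1),np.percentile(S[m],98,0).round(1))
    m=(S[...,0]>75)&(S[...,0]<98)&(abs(S[...,1])<20)&(abs(S[...,2]-110)<15);print(" table z",m.sum(),np.median(S[m][:,2]) if m.sum() else None)
    W0=np.load(c+".npy");S0=(W0-O)@RS;m0=(S0[...,0]>75)&(S0[...,0]<98)&(abs(S0[...,1])<20)&(abs(S0[...,2]-110)<15);print(" table z before",m0.sum(),np.median(S0[m0][:,2]))
a=cv2.imread("pics/scene2.png")[130:330,180:460];b=cv2.imread("pics/top2.png")[160:340,220:460]
cv2.imwrite("pics/s2c.png",np.hstack([cv2.resize(a,(400,400),interpolation=2),cv2.resize(b,(400,400),interpolation=2)]))
E
```

```text
t 12.43 tcp [590.  -28.5 157.1] stand [  26.6 -102.2  157.1] F stand [-2.7 -3.7  4.6] gap 15.5
scene 80 [  30.9 -124.6  179.8] [  24.8 -134.   176.1] [  35.6 -115.4  182.1]
scene 17 [ 77.6 -78.7 289. ] [-31.  -80.3 128.4] [ 78.5  35.2 309.1]
 table z 307 112.96102497869208
 table z before 291 101.90089854787993
 table z 0 None
 table z before 206 103.27342186813951
```

View pics/s2c.png

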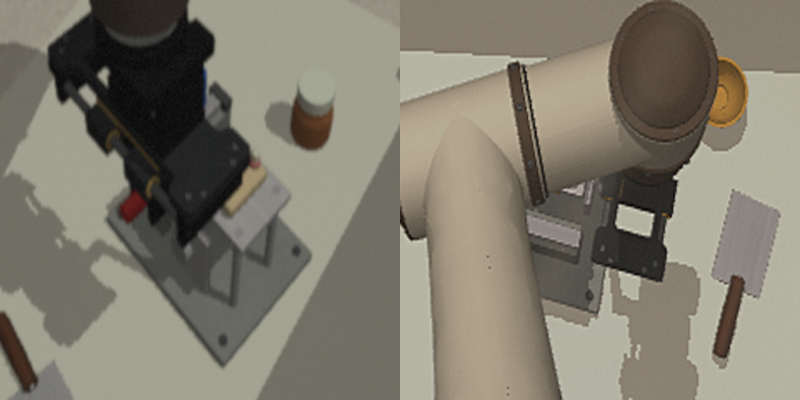

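The table has risen 11.06 mm, which is the full lift. By TCP geometry the lever angle is about 1.24. I'll hold to settle and check again before handing in.

>>> {"method": "arm_command", "body": {
  "commands": [
    [1, 0, -1, 0, 0, 0, 0],
    [1, 0, 0, 0, 0, 0, 0],
    [1, 0, 0, 0, 0, 0, 0],
    [1, 0, 0, 0, 0, 0, 0],
    [1, 0, 0, 0, 0, 0, 0],
    [1, 0, 0, 0, 0, 0, 0]
  ]
}}

```text
time_s: 13.03
position: [590.3, -28.6, 157.1]
tcp_rot: [[-0.229, -0.973, -0.003], [-0.973, 0.229, -0.001], [0.002, 0.002, -1.0]]
contact_force: [-4.9, -3.3, 5.1]
finger_gap: 15.3
```

```bash
python3 - <<'E'
from h import *
s=st();print(np.abs(s["qd"]).max().round(4))
im,W,T=cloud("scene");S=(W-O)@RS
m=(S[...,0]>75)&(S[...,0]<98)&(abs(S[...,1])<20)&(abs(S[...,2]-110)<15);print("table z",np.median(S[m][:,2]))
h=cv2.cvtColor(im,cv2.COLOR_RGB2HSV);b=(h[...,0]>105)&(h[...,0]<130)&(h[...,1]>140)&(abs(S[...,2]-138)<20)&(abs(S[...,0])<70);print("knob",S[b].round(0))
for t in ("wax_jar","brass_bowl","wax_spatula"):
    for r in arm.recognise(t,"scene")[:1]: print(t,np.round(T[:3,:3]@r["point"]+T[:3,3]))
st()
E
```

```text
t 13.03 tcp [590.3 -28.6 157.1] stand [  26.9 -102.2  157.1] F stand [-4.  -4.4  5.1] gap 15.3
0.0017
table z 112.96895526318485
knob [[-30.  34. 154.]
 [-31.  35. 150.]]
wax_jar [657. 247.  47.]
brass_bowl [ 691. -136.   16.]
wax_spatula [ 542. -167.    2.]
t 13.23 tcp [590.3 -28.6 157.2] stand [  26.9 -102.1  157.2] F stand [-3.6 -4.4  5.1] gap 15.4
```

Everything is still, so I'm handing in.

```bash
python3 -c "
from h import *
print(arm.job_done());st()"
```

```text
the job is handed in; nothing more can be done
None
the job is handed in; nothing more can be done
```

I slid the blue lock knob to its end stop, then gripped the red handle and swung the lever upright. I handed in at about 13 s, still holding it with a 15 N grip. No verdict was reported.

Last checks:
- **Lock:** The push built to about 17 N against the stop with no more motion. The wrist picture then put the knob at stand y = 30.5 mm, so the slide was at about 50 mm. After the lift the gripper hid most of the knob. The few visible pixels still fit the open position.
- **Lever:** It is at about 1.24 rad, judged from the gripper's position. The handle is gripped (finger gap 15.4 mm) and the arm is at rest.
- **Table:** It rose 11.1 mm, which is the full lift. The camera's raw height is 113.0 mm, just under the required 113 mm. The same camera read 101.9 mm at rest, where the true height is 104 mm, so the table should really be at about 115 mm.
- **Bystanders:** The jar, bowl and spatula were all found within 3 mm of their starting positions, which is within the recogniser's error.

No checks failed. The wrist cameras and the scene and top cameras agreed to about 2 mm, apart from the recogniser's own knob and handle points, which were off, so I used colour and depth for those.

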